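Shut the lift-and-slide cover of the cutlery hopper

ROBOT

A 6-joint arm with a two-finger parallel gripper is mounted at the origin on the work surface. World frame = base frame: x ahead of the robot, y to its left, z up, the work surface at z = 0. Lengths are in m, angles in rad, forces in N, time in s.
With the tool pointing down it reaches from about 0.25 to 0.725 m from the base axis. Payload 4 kg.
Tool frame: the origin (TCP) lies midway between the tips of the shut fingers; the grasp point (between the pads) lies 19 mm behind it; z points along the fingers, y is the direction in which the jaws open and shut (so a half turn about z gives the same grasp; the last joint's range is limited). The gripper opens to 85 mm and grips with 20 to 120 N. Pads are 22 mm wide; open, the fingers measure 114 mm over their backs; the gripper's body (76 mm by 85 mm) begins 54 mm behind the grasp point. The pads swing forward as they close: fully open they stand 13 mm farther back than shut.
Start: joints at [1.318, 0.241, 0.005, 1.335, 0, 1.571], TCP at [0.125, 0.484, 0.231] pointing down, gripper open.
Joint ranges: [-2.72, 2.72], [-1.05, 1.87], [-1.09, 1.28], [-1.99, 2.15], [-1.42, 1.44], [-3.14, 3.14]. Speed limits (rad/s): [2.79, 2.79, 3.14, 3.14, 3.14, 3.14].

INTERFACE

Orientations are given as a unit quaternion [x, y, z, w].
In Python, from rig import * gives the robot as it stands.
- The arm moves only by the shell command python3 -m inch 'ROWS' [FORCE]. ROWS is JSON, a list of rows, each a list of 3 entries, a list of its own where there are three numbers: the shift along the tool's x, y, z in cm, then the turn about the tool's z in rad, then the opening, from 0 (shut) to 1 (fully open). A call has 1 to 20 rows; each row shifts and turns the pose as measured when the row begins, along the tool's axes as they then stand; what a row does not reach is not made up. A row lasts 1/10 s, in which the tool goes at most 50 mm and 8.59 degrees, less where a joint would pass 70% of its speed; a pose out of reach is approached as far as the arm can. A call is refused whole if a number of a shift passes 5 or a number of a turn 0.15, either way. A call with a gripper value outside its range is refused whole. The fingers move at their own pace and stop on an object; FORCE is the grip in N (left out, the last holds). Time passes only in rows, so rows that do not move let the fingers close. It gives the time, the measured TCP pose, the force and the opening at its end, in the units of the state.
- read_state(): the state, without advancing time (a new reading comes with each control period).
- snapshot(name): name is "scene" or "top"; returns a dict with "img" (400x640x3 uint8, red, green, blue), "z_map" (400x640 float32, m along the optical axis (not along the pixel's ray), 0 where there is no reading), "fx", "fy", "cx", "cy" (pixels), "rvec" (rotation vector, rad) and "tvec" (3), from world to camera coordinates, as OpenCV has them. Camera axes: x right, y down, z forward; pixel columns grow to the right and rows downward; lengths in m; the calibration is good to about 2 mm. A picture is of the moment at which its call begins.
- close_job(): hands the job in, once; it reports no verdict.
Trained networks look in a picture, given as the dict that the camera call returned (one of the last four; its "shot" number tells which), for a name from the list of things; names that differ only in an ending like _2 or _b are one class to them, and where a whole thing is asked for, a point or a joint stands for the part that bears it (a point fixed in the world has none). Each returns a list of dicts, best first, with "score" (0 to 1); they miss things now and then, are a little off and sometimes report something else, mostly with a low value. They report only what shows in the picture. A call takes as long as a camera call.
- search_frame(picture, query): "xy" ([column, row] in pixels, amid what is visible of it).
- mark_of(picture, query): "xy" ([column, row] in pixels: a listed point, or the origin of a listed thing).
The state is a dict: "t": time; "joints": joint angles; "qvel": joint speeds; "tau": joint torques, N m; "position": TCP position; "tool_rot": TCP orientation; "ft_force": force on the tool from outside, world axes, zero at the start; "wrist_torque": the same for the moment, N m; "opening": finger opening in m.
Only numpy, scipy, OpenCV 4.12 (cv2) and the standard library are available. Lean on these libraries where they do the work, as an engineer would, in place of code of your own. Each camera call takes 0.05 s, during which the arm holds its last target.

TASK

Shut the cutlery hopper on the dishwashing table: lift its sliding cover by the black grip straight off the sloping front, over the rib that holds it, slide it all the way across so that it covers the opening, and let it down flat into its seat beyond the rib. Let go of it, and leave the things around it where they are.

Things in the scene. Friction and masses are not known exactly. Their poses are not given: they have to be found in the camera images.
- hopper: Fixed steel box, 220 deep (x), 300 wide (y), 125 mm high at the back. Origin: centre of its underside; x to its back, y to the left along its front, z up. Its front slopes at 30 degrees to the table, facing -x and up. Two bays lie side by side on the slope: parking bay at -y (closed floor), cutlery opening at +y. Guide walls 36 mm high edge the slope above and below.
- rib_mid (a point): Middle of the foot of the rib that parts the two bays: 8 mm wide, running up the slope, standing 12 mm high from the slope. Axes as hopper.
- rail_mid (a point): Centre of the hanging rail, a round bar 12 mm thick and 320 mm long along the hopper's y, 210 mm above the table, over the slope. It bars a gripper pointing straight down at the grip, but clears one tilted square to the slope. Posts at its two ends, 160 mm from this point, run back and down to the hopper.
- cover_grip (a point): Centre of the black upright grip on the steel cover: 20 mm thick along the point's y (pinch here), 40 mm along x, 57 mm tall along z; its foot is 28 mm below. Site axes: z square to the slope, outwards (30 degrees from vertical), x up the slope, y the sliding direction. The cover is a plate 120 x 112 x 14 mm, about 0.45 kg, captive: it only slides along y and lifts along z.
- cover_slide (a joint): Position of the cover along the hopper's y, m: 0 to 0.005 at the start (parking bay), 0.132 at the end stop (shut). Friction about 1 N. When down, the cover is stopped by the rib after some mm; beyond the rib it can come down only from about 0.126 to 0.132.
- cover_lift (a joint): How far the cover is lifted square to the slope, m: 0 when down in a bay, 0.030 at most. More than 0.012 clears the rib. It sinks back by its own weight when let go; set down on the rib it stays up at 0.012.
- jar: Loose white jar with a steel lid, 48 mm across, 75 mm high, standing on the flat back ledge of the hopper; origin at the centre of its underside.
- mug: Loose white mug, 80 mm across, 95 mm high, beside the hopper on its +y side; origin at the centre of its underside.
- detergent: Loose blue bottle, 80 mm across, 200 mm high, beside the hopper on its -y side; origin at the centre of its underside.
- spatula: Loose spatula, 260 mm long, lying on the table in front of the hopper; origin at its middle.

How it is judged:
By the outcome, as a careful person would: the job done as asked, in the order asked, and still so for the second after the job is handed in, with the robot touching nothing.
It also fails if it takes over 37 s, if anything falls off the work surface, if the arm or the gripper's body presses on something with over 40 N, if the wrist force passes 120 N, or if a joint passes its speed limit or range.

## Working session

There is one attempt and no reset: what is moved stays moved. The work goes in short steps, Python scripts to look and compute and a shell command to move; the robot and the scene stay as the last step left them, time stands still between calls to the robot, and variables do not carry over. Pictures are saved under pics/ and viewed, and the job is handed in when it is done.

```bash
mkdir -p pics; ls; cat > h.py <<'E'
from rig import *
import numpy as np, cv2
from scipy.spatial.transform import Rotation as R
def cam(s):
    return R.from_rotvec(np.ravel(s["rvec"])).as_matrix(), np.ravel(s["tvec"])
def back(s,xy,z=None):
    Rm,t=cam(s); u,v=xy
    if z is None:
        z=np.median([a for a in s["z_map"][int(v)-1:int(v)+2,int(u)-1:int(u)+2].ravel() if a>0])
    p=np.array([(u-s["cx"])/s["fx"]*z,(v-s["cy"])/s["fy"]*z,z])
    return Rm.T@(p-t)
def ray(s,xy):
    Rm,t=cam(s); d=Rm.T@np.array([(xy[0]-s["cx"])/s["fx"],(xy[1]-s["cy"])/s["fy"],1]); return -Rm.T@t,d
def proj(s,P):
    Rm,t=cam(s); p=Rm@np.array(P)+t; return np.array([s["fx"]*p[0]/p[2]+s["cx"],s["fy"]*p[1]/p[2]+s["cy"]])
def tri(obs):
    A=np.zeros((3,3));b=np.zeros(3)
    for s,xy in obs:
        o,d=ray(s,xy); d=d/np.linalg.norm(d); M=np.eye(3)-np.outer(d,d); A+=M;b+=M@o
    return np.linalg.solve(A,b)
def save(s,n): cv2.imwrite("pics/"+n+".png",s["img"][:,:,::-1])
E
python3 - <<'E'
from h import *
S={n:snapshot(n) for n in("scene","top")}
for n,s in S.items(): save(s,n+"0")
for q in["hopper","rib_mid","rail_mid","cover_grip","jar","mug","detergent","spatula"]:
    o=[]
    for n,s in S.items():
        r=mark_of(s,q)[:2]
        for k in r: print(q,n,np.round(k["xy"],1),round(k["score"],2),np.round(back(s,k["xy"]),3))
        if r:o.append((s,r[0]["xy"]))
    if len(o)==2: P=tri(o);print("  tri",P.round(4),[ (proj(s,P)-xy).round(1) for s,xy in o])
print(read_state())
E
```

```text
pics
hopper scene [334.4 241.2] 0.61 [0.597 0.108 0.125]
hopper top [329.  216.5] 0.61 [0.518 0.023 0.107]
  tri [0.5284 0.0258 0.0022] [array([-2.2, -0.3]), array([-1.4,  1.3])]
rib_mid scene [341.4 205.7] 0.58 [0.535 0.06  0.143]
rib_mid top [331.2 223. ] 0.93 [0.491 0.018 0.215]
  tri [0.5018 0.0198 0.0927] [array([-1.6, -0.2]), array([-1.,  1.])]
rail_mid scene [344.5 162.4] 0.78 [0.495 0.023 0.21 ]
rail_mid scene [332.6 239.3] 0.5 [0.596 0.102 0.125]
rail_mid top [330.  221.9] 0.68 [0.493 0.021 0.214]
  tri [0.4935 0.0211 0.208 ] [array([-0.1, -0. ]), array([-0.1,  0.1])]
cover_grip scene [327.8 175.4] 0.61 [ 0.487 -0.037  0.133]
cover_grip scene [331.7 239.2] 0.37 [0.597 0.101 0.124]
cover_grip top [355.6 228.8] 0.94 [ 0.486 -0.039  0.126]
  tri [ 0.4856 -0.0385  0.1313] [array([-0.2, -0. ]), array([-0.1,  0.1])]
jar scene [314.3 224.5] 0.96 [0.611 0.066 0.147]
jar scene [342.5 206.8] 0.31 [0.535 0.063 0.143]
jar top [318.1 182.6] 0.74 [0.581 0.046 0.199]
  tri [0.5977 0.0486 0.1237] [array([-0.4, -0.1]), array([-0.2,  0.2])]
mug scene [417.6 309.5] 0.67 [0.551 0.286 0.055]
mug
[... 551 characters left out ...]
] [array([0.6, 0. ]), array([ 0.4, -0.4])]
{'t': 0.9, 'joints': array([ 1.31803246e+00,  2.40539227e-01,  5.03750824e-03,  1.33519391e+00,
       -1.76402970e-05,  1.57077700e+00]), 'qvel': array([ 0.00079719,  0.00168796, -0.00068533, -0.00090874, -0.00109008,
       -0.00026569]), 'tau': array([-7.10937475e-04, -3.72189939e+01,  2.52697170e+01,  9.76797091e-04,
       -1.41936930e-04,  1.35512423e-05]), 'position': array([0.12505087, 0.4841313 , 0.2313512 ]), 'tool_rot': array([1.26036181e-01, 9.92025644e-01, 4.88363341e-05, 1.50966524e-05]), 'ft_force': array([0.26993785, 1.11411439, 0.9780292 ]), 'wrist_torque': array([0.01504223, 0.00110063, 0.01131322]), 'opening': 0.08550453770513208}
```

View pics/scene0.png

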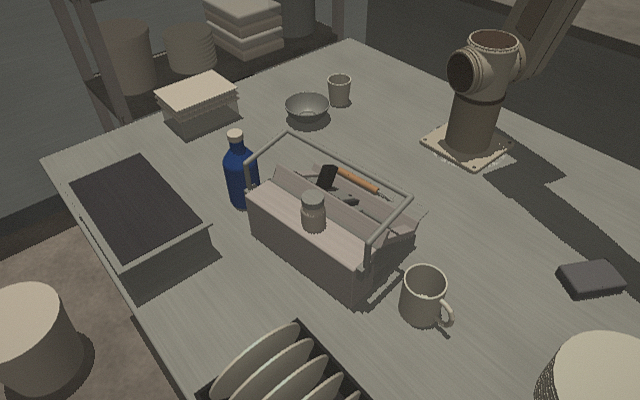

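View pics/top0.png

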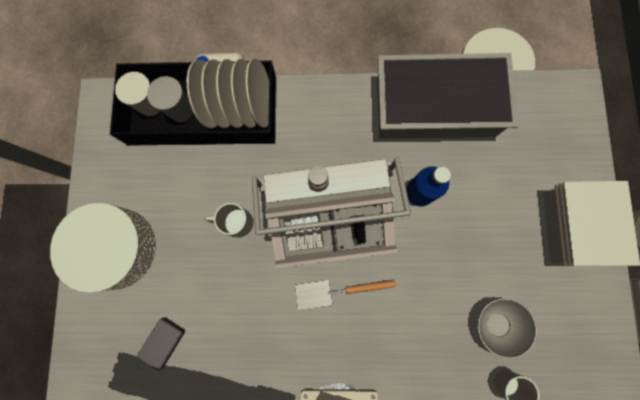

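The grip shows at (356,229) in the top view and (328,177) in the scene view. The rail passes just behind it. The spatula lies in front at (345,291), the mug at (230,219) and the bottle at (430,187). I'll measure the hopper's yaw from the rail and check the move command's usage.

```bash
python3 -m inch 2>&1 | head; python3 -m inch --help 2>&1 | head
python3 - <<'E'
from h import *
from scipy.optimize import least_squares
s=snapshot("top"); Rm,t=cam(s)
v,u=np.mgrid[0:400,0:640]; z=s["z_map"]
P=np.stack([(u-s["cx"])/s["fx"]*z,(v-s["cy"])/s["fy"]*z,z],-1).reshape(-1,3); W=(P-t)@Rm
np.save("W.npy",W)
m=(abs(W[:,2]-.213)<.005)&(abs(W[:,0]-.493)<.06)&(abs(W[:,1]-.02)<.13)
A=W[m];p=np.polyfit(A[:,1],A[:,0],1);print("rail",m.sum(),p,A.mean(0),np.degrees(np.arctan(-p[0])))
m=(abs(W[:,2]-.125)<.004)&(abs(W[:,0]-.6)<.1)&(abs(W[:,1]-.02)<.2)
print(m.sum()); r=cv2.minAreaRect(W[m][:,:2].astype(np.float32)*1000);print(r)
E
```

```text
invalid input
invalid input: not JSON, or not a number
rail 687 [-0.12337726  0.49467466] [0.49228174 0.01939516 0.21444562] 7.03345228038838
3800
((565.7606811523438, 24.529510498046875), (146.80010986328125, 323.8674011230469), 6.933294773101807)
```

```bash
python3 -m inch '[[[0,0,-4],-0.125,1],[[0,0,-4],-0.125,1],[[0,0,-4],-0.125,1],[[-3.4,-3.5,0],0,1],[[-3.4,-3.5,0],0,1],[[-3.4,-3.5,0],0,1],[[-3.4,-3.5,0],0,1],[[-3.4,-3.5,0],0,1],[[-3.4,-3.5,0],0,1],[[-3.4,-3.5,0],0,1],[[-3.4,-3.5,0],0,1]]' 30
cat >> h.py <<'E'
HX=np.array([np.cos(.122),np.sin(.122),0]);HY=np.array([-np.sin(.122),np.cos(.122),0])
N=np.array([-.5*HX[0],-.5*HX[1],.8660254]); SX=np.cross(HY,N)
def tool(st=None):
    st=st or read_state(); Rm=R.from_quat(st["tool_rot"]).as_matrix(); return st,Rm
def rep():
    st,Rm=tool(); print("t",round(st["t"],2),"pos",st["position"].round(4),"q",st["joints"].round(3),"F",st["ft_force"].round(1),"op",round(st["opening"],4))
    print("z.HX,HY,Z",(Rm[:,2]@HX).round(3),(Rm[:,2]@HY).round(3),Rm[2,2].round(3),"tilt",np.degrees(np.arctan2(Rm[:,2]@HX,-Rm[2,2])).round(2),"y.HY",(Rm[:,1]@HY).round(4),"y.SX",(Rm[:,1]@SX).round(3),"y.N",(Rm[:,1]@N).round(3))
def need(P):
    st,Rm=tool(); print("tool shift cm",(Rm.T@(np.array(P)-st["position"])*100).round(2))
E
python3 -c "
from h import *
rep()"
```

```text
t: 2.05
position: [0.439, 0.2431, 0.3567]
tool_rot: [-0.077, 0.997, 0.0, 0.002]
ft_force: [0.3, 0.6, 0.3]
opening: 0.0851
t 2.05 pos [0.439  0.2431 0.3567] q [ 5.060e-01  2.260e-01  3.090e-01  1.649e+00 -1.000e-03  3.510e-01] F [0.3 0.6 0.3] op 0.0851
z.HX,HY,Z 0.004 0.001 -1.0 tilt 0.23 y.HY 0.9995 y.SX -0.028 y.N 0.017
```

```bash
python3 -m inch '[[[-3.2,-3.7,0],-0.03,1],[[-3.2,-3.8,0],0,1],[[-3.2,-3.8,0],0,1],[[-3.2,-3.8,0],0,1],[[-3.2,-3.8,0],0,1],[[-3.2,-1,0],0,1]]'
python3 -c "
from h import *
rep()"
python3 -m inch '[[[-5,0,0],0,1],[[-5,0,0],0,1],[[-5,0,0],0,1],[[-5,0,0],0,1]]'
python3 -c "
from h import *
rep()"
```

```text
t: 2.65
position: [0.6657, 0.0744, 0.3583]
tool_rot: [-0.09, 0.996, 0.001, 0.004]
ft_force: [0.4, 0.1, 0.3]
opening: 0.0853
t 2.65 pos [0.6657 0.0744 0.3583] q [ 1.110e-01  6.460e-01  9.610e-01  1.878e+00  1.000e-03 -6.900e-02] F [0.4 0.1 0.3] op 0.0853
z.HX,HY,Z 0.007 0.001 -1.0 tilt 0.43 y.HY 0.9983 y.SX -0.05 y.N 0.029
t: 3.05
position: [0.6547, 0.0797, 0.3489]
tool_rot: [-0.087, 0.994, -0.001, -0.066]
ft_force: [-0.2, -0.0, -0.1]
opening: 0.0851
t 3.05 pos [0.6547 0.0797 0.3489] q [ 1.200e-01  8.280e-01  1.273e+00  2.148e+00  2.000e-03 -5.400e-02] F [-0.2 -0.  -0.1] op 0.0851
z.HX,HY,Z -0.132 0.002 -0.991 tilt -7.59 y.HY 0.9986 y.SX -0.04 y.N 0.033
```

The reach limit tilts the tool: J4 stops at 2.15. Going up at far reach lowers J2 with J4 clamped, which should tilt the fingers forward the way I need.

```bash
python3 -m inch '[[[0,0,-5],0,1],[[0,0,-5],0,1],[[0,0,-5],0,1],[[0,0,-5],0,1]]'
python3 -c "
from h import *
rep()"
```

```text
t: 3.45
position: [0.6322, 0.0777, 0.4443]
tool_rot: [-0.087, 0.996, 0.001, 0.007]
ft_force: [-1.1, -0.5, -0.1]
opening: 0.0851
t 3.45 pos [0.6322 0.0777 0.4443] q [ 1.210e-01  6.820e-01  1.275e+00  2.149e+00  2.000e-03 -5.300e-02] F [-1.1 -0.5 -0.1] op 0.0851
z.HX,HY,Z 0.015 0.002 -1.0 tilt 0.84 y.HY 0.9986 y.SX -0.045 y.N 0.028
```

Works: tilt is rising as it climbs. I'll continue.

```bash
python3 -m inch '[[[0,0,-5],0,1],[[0,0,-5],0,1],[[0,0,-5],0,1],[[0,0,-5],0,1],[[0,0,-5],0,1],[[0,0,-5],0,1]]'
python3 -c "
from h import *
rep()"
```

```text
t: 4.05
position: [0.5617, 0.0697, 0.5967]
tool_rot: [-0.087, 0.987, 0.006, 0.133]
ft_force: [0.4, -0.6, 0.4]
opening: 0.0855
t 4.05 pos [0.5617 0.0697 0.5967] q [ 1.220e-01  4.300e-01  1.275e+00  2.150e+00  2.000e-03 -5.400e-02] F [ 0.4 -0.6  0.4] op 0.0855
z.HX,HY,Z 0.263 0.002 -0.965 tilt 15.28 y.HY 0.9986 y.SX -0.051 y.N 0.016
```

```bash
python3 -m inch '[[[0,0,-5],0.05,1],[[0,0,-5],0,1],[[0,0,-5],0,1],[[0,0,-5],0,1],[[0,0,-5],0,1]]'
python3 -c "
from h import *
rep()"
```

```text
t: 4.55
position: [0.4753, 0.0594, 0.7072]
tool_rot: [-0.061, 0.97, 0.016, 0.236]
ft_force: [1.2, 0.1, 0.3]
opening: 0.0853
t 4.55 pos [0.4753 0.0594 0.7072] q [ 1.230e-01  2.190e-01  1.275e+00  2.150e+00  3.000e-03 -2.000e-03] F [1.2 0.1 0.3] op 0.0853
z.HX,HY,Z 0.459 0.003 -0.888 tilt 27.34 y.HY 1.0 y.SX -0.002 y.N 0.003
```

```bash
python3 -m inch '[[[0,0,-5],0,1]]'
python3 -c "
from h import *
rep()
need(np.array([.4856,-.0385,.1313])+N*.12)"
```

```text
t: 4.65
position: [0.4553, 0.057, 0.727]
tool_rot: [-0.06, 0.965, 0.017, 0.256]
ft_force: [0.1, 0.2, 0.2]
opening: 0.0854
t 4.65 pos [0.4553 0.057  0.727 ] q [ 1.230e-01  1.770e-01  1.275e+00  2.150e+00  3.000e-03 -2.000e-03] F [0.1 0.2 0.2] op 0.0854
z.HX,HY,Z 0.496 0.003 -0.868 tilt 29.76 y.HY 1.0 y.SX -0.002 y.N 0.003
tool shift cm [28.04 -9.92 40.59]
```

```bash
python3 -m inch '[[[4,-1.4,2.4],0,1],[[4,-1.4,2.4],0,1],[[4,-1.4,2.4],0,1],[[4,-1.4,2.4],0,1],[[4,-1.4,2.4],0,1],[[4,-1.4,2.4],0,1],[[4,-1.4,2.4],0,1],[[0.5,0,4],0,1]]'
python3 -c "
from h import *
rep()
need(np.array([.4856,-.0385,.1313])+N*.12-SX*.005)"
```

```text
t: 5.45
position: [0.3379, -0.0447, 0.4632]
tool_rot: [-0.061, 0.955, 0.01, 0.29]
ft_force: [1.0, -0.0, 0.7]
opening: 0.0858
t 5.45 pos [ 0.3379 -0.0447  0.4632] q [-0.346 -0.509 -0.188  1.349  0.242 -0.406] F [ 1.  -0.   0.7] op 0.0858
z.HX,HY,Z 0.555 -0.013 -0.832 tilt 33.73 y.HY 0.9999 y.SX -0.008 y.N -0.013
tool shift cm [ 5.9  -0.83 23.79]
```

```bash
python3 -m inch '[[[0,0,0],0,1],[[0,0,0],0,1]]'
python3 -c "
from h import *
rep()
need(np.array([.4856,-.0385,.1313])+N*.12-SX*.005)"
```

```text
t: 5.65
position: [0.3328, -0.0446, 0.4589]
tool_rot: [-0.058, 0.956, 0.01, 0.288]
ft_force: [0.3, 0.4, 1.1]
opening: 0.0853
t 5.65 pos [ 0.3328 -0.0446  0.4589] q [-0.351 -0.519 -0.202  1.35   0.242 -0.406] F [0.3 0.4 1.1] op 0.0853
z.HX,HY,Z 0.553 -0.014 -0.833 tilt 33.55 y.HY 0.9999 y.SX -0.004 y.N -0.014
tool shift cm [ 5.16 -0.9  23.73]
```

```bash
python3 -m inch '[[[0.9,-0.15,3],0,1],[[0.9,-0.15,3],0,1],[[0.9,-0.15,3],0,1],[[0.9,-0.15,3],0,1],[[0.9,-0.15,3],0,1],[[0.7,-0.15,3],0,1],[[0,0,2],0,1],[[0,0,0],0,1]]'
python3 -c "
from h import *
rep()
need(np.array([.4856,-.0385,.1313])+N*.12-SX*.005)
for n in ('scene','top'): save(snapshot(n),n+'1')"
```

```text
t: 6.45
position: [0.421, -0.0463, 0.2986]
tool_rot: [-0.07, 0.946, 0.002, 0.317]
ft_force: [-0.8, -0.4, -0.1]
opening: 0.0851
t 6.45 pos [ 0.421  -0.0463  0.2986] q [-0.25  -0.412 -0.61   0.754  0.197 -0.335] F [-0.8 -0.4 -0.1] op 0.0851
z.HX,HY,Z 0.601 -0.025 -0.799 tilt 36.97 y.HY 0.9991 y.SX -0.031 y.N -0.029
tool shift cm [3.89 0.26 5.3 ]
```

View pics/scene1.png

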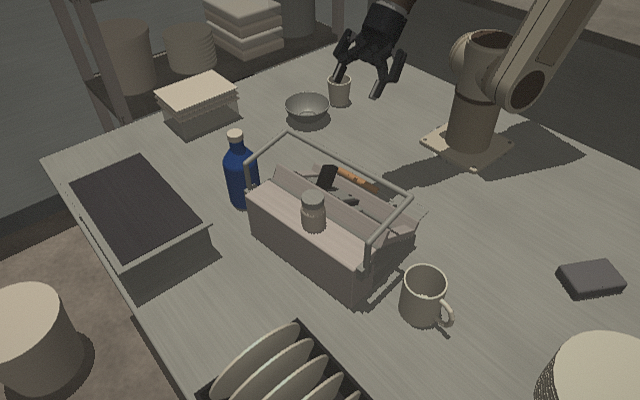

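View pics/top1.png

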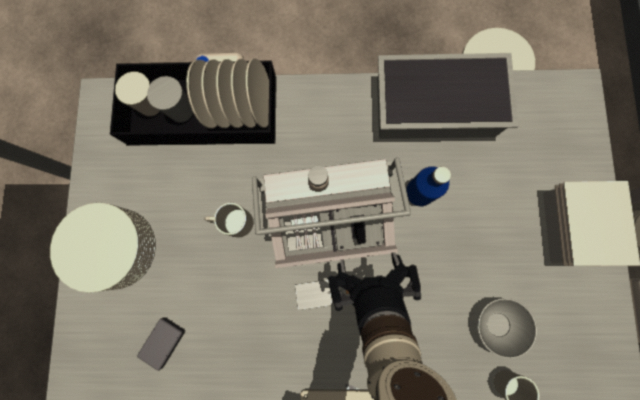

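The gripper is above and in front of the hopper. The tilt has drifted to 37°. I'll check how slower motion affects the drift.

```bash
python3 -m inch '[[[1.2,0.1,0],0.03,1],[[1.2,0.1,0],0,1],[[1.2,0.1,0],0,1],[[0,0,0],0,1]]' >/dev/null
python3 -c "
from h import *
rep()
need(np.array([.4856,-.0385,.1313])+N*.12-SX*.005)"
python3 -m inch '[[[0,0,2],0,1],[[0,0,2],0,1],[[0,0,0],0,1]]' >/dev/null
python3 -c "
from h import *
rep()
need(np.array([.4856,-.0385,.1313])+N*.12-SX*.005)"
```

```text
t 6.95 pos [ 0.3915 -0.048   0.2837] q [-0.291 -0.482 -0.687  0.741  0.221 -0.337] F [-0.8 -0.2 -0.8] op 0.0855
z.HX,HY,Z 0.611 -0.029 -0.791 tilt 37.66 y.HY 0.9996 y.SX -0.001 y.N -0.029
tool shift cm [ 0.72 -0.03  5.88]
t 7.25 pos [ 0.4161 -0.0473  0.2535] q [-0.257 -0.408 -0.739  0.603  0.199 -0.306] F [-0.7  0.4 -0.3] op 0.0852
z.HX,HY,Z 0.615 -0.032 -0.788 tilt 37.99 y.HY 0.9995 y.SX 0.0 y.N -0.033
tool shift cm [0.82 0.1  1.99]
```

```bash
python3 -m inch '[[[0.6,0.1,2],0,1],[[0.3,0,2],0,1],[[0.3,0,2],0,1],[[0.3,0,2],0,1],[[0.3,0,2],0,1],[[0,0,0],0,1]]' >/dev/null
python3 -c "
from h import *
rep()
need(np.array([.4856,-.0385,.1313])-N*.014-SX*.003)
S={n:snapshot(n) for n in ('scene','top')}
o=[]
for n,s in S.items():
  save(s,n+'2')
  r=mark_of(s,'cover_grip')[:1]
  for k in r: print(n,k['xy'],k['score'],back(s,k['xy'])); o.append((s,k['xy']))
if len(o)==2: print(tri(o))
"
```

```text
t 7.85 pos [ 0.4662 -0.0457  0.1676] q [-0.205 -0.177 -0.86   0.234  0.167 -0.263] F [-0.9 -0.  -1.1] op 0.0857
z.HX,HY,Z 0.622 -0.036 -0.783 tilt 38.46 y.HY 0.9993 y.SX 0.001 y.N -0.036
tool shift cm [1.18 0.68 5.42]
scene [329.3, 176.8] 0.65 [ 0.48092059 -0.03832849  0.12463137]
top [360.4, 232.6] 0.9 [ 0.47569863 -0.04836427  0.14676457]
[ 0.47607213 -0.04870823  0.11584028]
```

View pics/scene2.png

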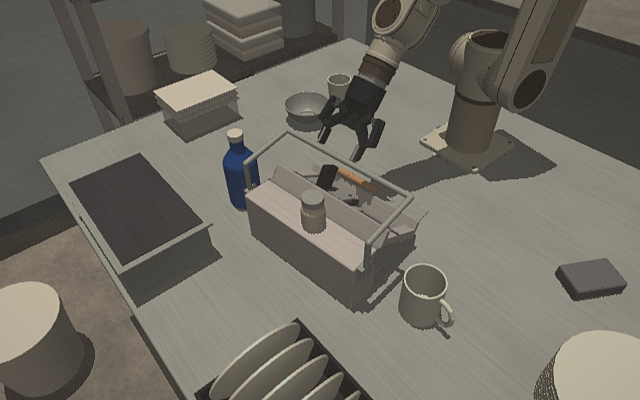

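The open fingers sit just above the grip (scene 328,175), with the rail clear behind them. The new network fix is partly occluded, so I'm keeping the first triangulation. Lowering onto the grip.

```bash
python3 -m inch '[[[0.4,0.3,1.8],0,1],[[0.4,0.3,1.8],0,1],[[0.4,0.1,1.6],0,1],[[0,0,0],0,1]]' 
python3 -c "
from h import *
rep()
need(np.array([.4856,-.0385,.1313])-N*.014-SX*.003)
S={n:snapshot(n) for n in ('scene','top')}
for n,s in S.items():
  u,v=proj(s,[.4856,-.0385,.1313]); print(u,v)
  save(s,n+'3')
A=[cv2.resize(s['img'][130:250,260:420],(400,300),interpolation=2) for s in S.values()]
cv2.imwrite('pics/z3.png',np.hstack(A)[:,:,::-1])
"
```

```text
t: 8.45
position: [0.494, -0.0396, 0.1296]
tool_rot: [-0.054, 0.939, -0.0, 0.339]
ft_force: [-1.0, -0.5, -0.7]
opening: 0.0851
t 8.45 pos [ 0.494  -0.0396  0.1296] q [-0.166 -0.041 -0.901  0.032  0.141 -0.23 ] F [-1.  -0.5 -0.7] op 0.0851
z.HX,HY,Z 0.636 -0.042 -0.77 tilt 39.56 y.HY 0.9991 y.SX 0.0 y.N -0.042
tool shift cm [1.05 0.25 0.67]
327.64283564507605 175.37281537220625
355.4558778896919 228.92664688519685
```

View pics/z3.png

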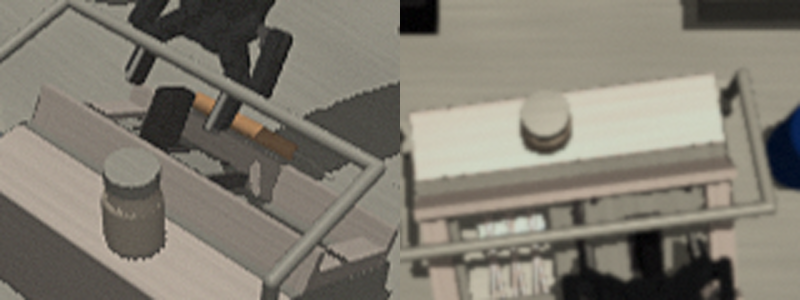

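```bash
python3 -m inch '[[[0.6,0.15,0.4],0,1],[[0.5,0.1,0.3],0,1],[[0,0,0],0,1]]' 
python3 -c "
from h import *
rep()
need(np.array([.4856,-.0385,.1313])-N*.014-SX*.003)
"
```

```text
t: 8.85
position: [0.491, -0.0388, 0.1212]
tool_rot: [-0.053, 0.938, -0.001, 0.342]
ft_force: [0.4, 0.5, -0.7]
opening: 0.085
t 8.85 pos [ 0.491  -0.0388  0.1212] q [-0.165 -0.027 -0.929 -0.018  0.14  -0.228] F [ 0.4  0.5 -0.7] op 0.085
z.HX,HY,Z 0.642 -0.044 -0.765 tilt 39.99 y.HY 0.999 y.SX 0.0 y.N -0.045
tool shift cm [0.3  0.1  0.21]
```

Good. Close with 60 N.

```bash
python3 -m inch '[[[0.2,0.1,0.1],0,0.5],[[0,0,0],0,0.3],[[0,0,0],0,0],[[0,0,0],0,0],[[0,0,0],0,0],[[0,0,0],0,0]]' 60
python3 -c "
from h import *
rep()
S={n:snapshot(n) for n in ('scene','top')}
A=[cv2.resize(s['img'][130:250,260:420],(400,300),interpolation=2) for s in S.values()]
cv2.imwrite('pics/z4.png',np.hstack(A)[:,:,::-1])
"
```

```text
t: 9.45
position: [0.4901, -0.0475, 0.1209]
tool_rot: [-0.047, 0.938, -0.012, 0.343]
ft_force: [2.4, 0.8, -3.3]
opening: 0.0197
t 9.45 pos [ 0.4901 -0.0475  0.1209] q [-0.169 -0.029 -0.934 -0.027  0.118 -0.226] F [ 2.4  0.8 -3.3] op 0.0197
z.HX,HY,Z 0.641 -0.069 -0.764 tilt 40.0 y.HY 0.9976 y.SX 0.009 y.N -0.069
```

View pics/z4.png

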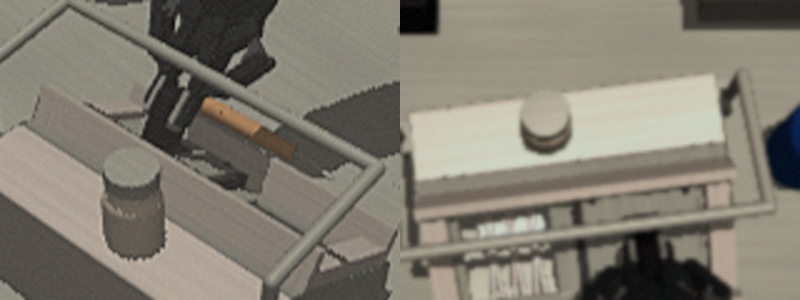

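Opening is 19.7 mm, matching the 20 mm grip, and the fingers self-centred at slide≈0. The picture shows the grip between the pads, clear of the rail. Next, the lift.

```bash
cat >> h.py <<'E'
def fr():
    st,Rm=tool(); print("1cm N in tool",(Rm.T@N).round(2),"1cm HY in tool",(Rm.T@HY).round(2))
P0=np.array([.4901,-.0475,.1209])
def prog():
    d=read_state()["position"]-P0; print("moved mm: N %.1f HY %.1f SX %.1f"%(d@N*1e3,d@HY*1e3,d@SX*1e3))
E
python3 -c "
from h import *
fr()"
python3 -m inch '[[[-0.1,0,-0.7],0,0],[[-0.1,0,-0.7],0,0],[[0,0,0],0,0]]' 60
python3 -c "
from h import *
rep();prog()"
```

```text
1cm N in tool [-0.17 -0.07 -0.98] 1cm HY in tool [-0.    1.   -0.07]
t: 9.85
position: [0.483, -0.0469, 0.1332]
tool_rot: [-0.047, 0.938, -0.012, 0.343]
ft_force: [2.4, -0.5, -3.5]
opening: 0.0198
t 9.85 pos [ 0.483  -0.0469  0.1332] q [-0.172 -0.075 -0.927  0.027  0.121 -0.23 ] F [ 2.4 -0.5 -3.5] op 0.0198
z.HX,HY,Z 0.641 -0.068 -0.765 tilt 39.97 y.HY 0.9977 y.SX 0.008 y.N -0.068
moved mm: N 14.1 HY 1.5 SX 0.1
```

```bash
python3 -m inch '[[[-0.15,0,-0.9],0,0],[[0,0,0],0,0]]' 60
python3 -c "
from h import *
rep();prog();fr()
S={n:snapshot(n) for n in ('scene','top')}
A=[cv2.resize(s['img'][130:250,260:420],(400,300),interpolation=2) for s in S.values()]
cv2.imwrite('pics/z5.png',np.hstack(A)[:,:,::-1])
"
```

```text
t: 10.05
position: [0.4783, -0.0454, 0.141]
tool_rot: [-0.048, 0.938, -0.01, 0.343]
ft_force: [2.1, 0.1, -2.5]
opening: 0.0195
t 10.05 pos [ 0.4783 -0.0454  0.141 ] q [-0.174 -0.104 -0.921  0.062  0.125 -0.231] F [ 2.1  0.1 -2.5] op 0.0195
z.HX,HY,Z 0.641 -0.064 -0.765 tilt 39.97 y.HY 0.9979 y.SX 0.007 y.N -0.064
moved mm: N 23.1 HY 3.5 SX 0.1
1cm N in tool [-0.17 -0.06 -0.98] 1cm HY in tool [-0.    1.   -0.06]
```

View pics/z5.png

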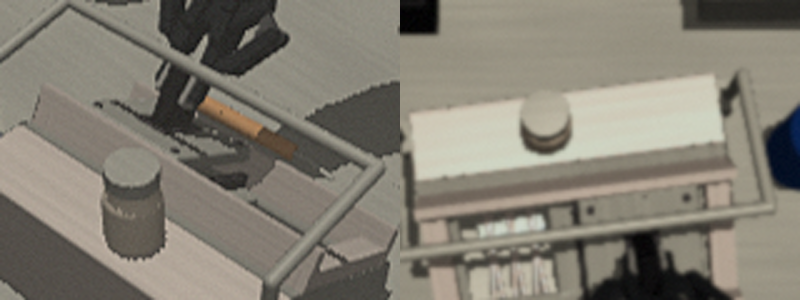

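The cover plate is visibly raised. Sliding along +y.

```bash
python3 -m inch '[[[0,1.5,-0.1],0,0],[[0,2,-0.12],0,0],[[0,2,-0.12],0,0],[[0,2,-0.12],0,0],[[0,0,0],0,0]]' 60
python3 -c "
from h import *
rep();prog();fr()"
```

```text
t: 10.65
position: [0.47, 0.0319, 0.1388]
tool_rot: [-0.048, 0.938, -0.009, 0.343]
ft_force: [2.0, 0.7, -2.1]
opening: 0.0195
t 10.65 pos [0.47   0.0319 0.1388] q [ 0.099 -0.125 -0.948  0.05  -0.049 -0.021] F [ 2.   0.7 -2.1] op 0.0195
z.HX,HY,Z 0.641 -0.063 -0.765 tilt 39.95 y.HY 0.998 y.SX 0.008 y.N -0.063
moved mm: N 20.7 HY 81.3 SX 0.0
1cm N in tool [-0.17 -0.06 -0.98] 1cm HY in tool [-0.    1.   -0.06]
```

```bash
python3 -m inch '[[[0,2,-0.2],0,0],[[0,1.5,-0.2],0,0],[[0,0.8,-0.05],0,0],[[0,0.5,0],0,0],[[0,0,0],0,0]]' 60
python3 -c "
from h import *
rep();prog();fr()"
```

```text
t: 11.15
position: [0.4641, 0.0774, 0.1389]
tool_rot: [-0.046, 0.938, -0.014, 0.343]
ft_force: [1.5, -0.3, -2.6]
opening: 0.019
t 11.15 pos [0.4641 0.0774 0.1389] q [ 0.275 -0.117 -0.938  0.067 -0.17   0.116] F [ 1.5 -0.3 -2.6] op 0.019
z.HX,HY,Z 0.64 -0.073 -0.765 tilt 39.94 y.HY 0.9973 y.SX 0.01 y.N -0.072
moved mm: N 20.9 HY 127.2 SX -0.2
1cm N in tool [-0.17 -0.07 -0.98] 1cm HY in tool [-0.    1.   -0.07]
```

```bash
python3 -m inch '[[[0,0.4,0],0,0],[[0,0.3,0],0,0]]' 60
python3 -c "
from h import *
rep();prog();fr()
S={n:snapshot(n) for n in ('scene','top')}
A=[cv2.resize(s['img'][130:250,260:420],(400,300),interpolation=2) for s in S.values()]
cv2.imwrite('pics/z6.png',np.hstack(A)[:,:,::-1])
"
```

```text
t: 11.35
position: [0.4642, 0.0783, 0.1383]
tool_rot: [-0.042, 0.938, -0.021, 0.343]
ft_force: [4.2, -9.8, -2.2]
opening: 0.0193
t 11.35 pos [0.4642 0.0783 0.1383] q [ 0.295 -0.112 -0.936  0.069 -0.199  0.135] F [ 4.2 -9.8 -2.2] op 0.0193
z.HX,HY,Z 0.639 -0.089 -0.764 tilt 39.94 y.HY 0.996 y.SX 0.015 y.N -0.088
moved mm: N 20.3 HY 128.0 SX -0.3
1cm N in tool [-0.17 -0.09 -0.98] 1cm HY in tool [-0.    1.   -0.09]
```

View pics/z6.png

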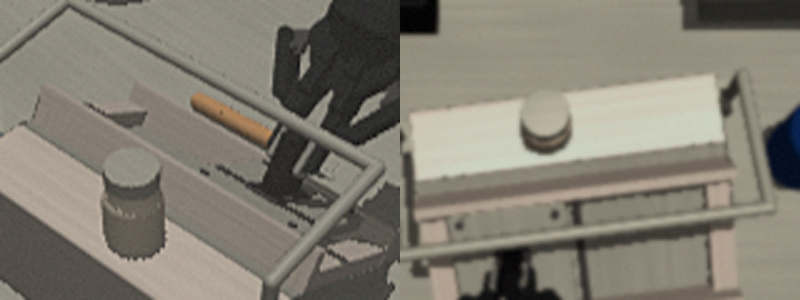

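The cover has reached the end stop (9.8 N reaction at 128 mm of travel), and the top view shows it over the opening. Lowering.

```bash
python3 -m inch '[[[0.1,-0.1,0.7],0,0],[[0.1,0.05,0.6],0,0],[[0.1,0.05,0.3],0,0],[[0,0,0],0,0]]' 60
python3 -c "
from h import *
rep();prog();fr()"
```

```text
t: 11.85
position: [0.4733, 0.0783, 0.1229]
tool_rot: [-0.042, 0.938, -0.019, 0.343]
ft_force: [2.0, -0.8, -2.5]
opening: 0.0195
t 11.85 pos [0.4733 0.0783 0.1229] q [ 0.282 -0.055 -0.947 -0.001 -0.187  0.125] F [ 2.  -0.8 -2.5] op 0.0195
z.HX,HY,Z 0.639 -0.085 -0.764 tilt 39.92 y.HY 0.9964 y.SX 0.016 y.N -0.084
moved mm: N 2.4 HY 126.9 SX -0.2
1cm N in tool [-0.17 -0.08 -0.98] 1cm HY in tool [ 0.    1.   -0.08]
```

```bash
python3 -m inch '[[[0.05,0.02,0.3],0,0],[[0,0,0],0,0]]' 60
python3 -c "
from h import *
rep();prog()"
```

```text
t: 12.05
position: [0.4747, 0.0785, 0.1209]
tool_rot: [-0.043, 0.938, -0.019, 0.344]
ft_force: [-9.3, -2.4, 9.1]
opening: 0.0194
t 12.05 pos [0.4747 0.0785 0.1209] q [ 0.281 -0.046 -0.948 -0.013 -0.187  0.124] F [-9.3 -2.4  9.1] op 0.0194
z.HX,HY,Z 0.641 -0.085 -0.763 tilt 40.01 y.HY 0.9964 y.SX 0.015 y.N -0.084
moved mm: N -0.0 HY 127.0 SX 0.1
```

Seated: N back to 0.0 with a contact force of about 13 N. Now I'll release and withdraw.

```bash
python3 -m inch '[[[0,0,0],0,0.3],[[0,0,0],0,0.6],[[0,0,0],0,0.6],[[0,0,0],0,0.6]]' 30
python3 -c "
from h import *
rep();prog();fr()
S={n:snapshot(n) for n in ('scene','top')}
A=[cv2.resize(s['img'][130:250,260:420],(400,300),interpolation=2) for s in S.values()]
cv2.imwrite('pics/z7.png',np.hstack(A)[:,:,::-1])
"
```

```text
t: 12.45
position: [0.4751, 0.076, 0.1217]
tool_rot: [-0.041, 0.938, -0.023, 0.345]
ft_force: [0.2, -0.9, -0.3]
opening: 0.0509
t 12.45 pos [0.4751 0.076  0.1217] q [ 0.281 -0.047 -0.949 -0.013 -0.195  0.124] F [ 0.2 -0.9 -0.3] op 0.0509
z.HX,HY,Z 0.641 -0.093 -0.761 tilt 40.11 y.HY 0.9956 y.SX 0.017 y.N -0.092
moved mm: N 0.6 HY 124.4 SX 0.5
1cm N in tool [-0.18 -0.09 -0.98] 1cm HY in tool [ 0.    1.   -0.09]
```

View pics/z7.png

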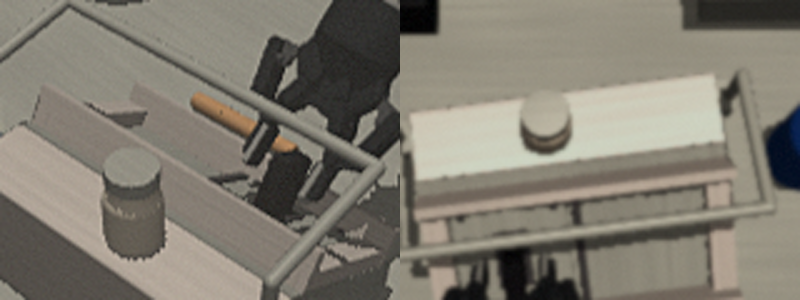

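The grip stands free between the open fingers (scene crop 280,185) and the force is about 0. Backing out along the tool axis.

```bash
python3 -m inch '[[[0,0,-1.5],0,0.6],[[0,0,-2],0,0.6],[[0,0,-2],0,0.6],[[0,0,-3],0,0.6],[[0,0,-3],0,0.6],[[0,0,-4],0,0.6],[[0,0,-4],0,0.6],[[0,0,0],0,0.6]]'
python3 -c "
from h import *
rep()
S={n:snapshot(n) for n in ('scene','top')}
o=[]
for n,s in S.items():
  save(s,n+'8')
  r=mark_of(s,'cover_grip')[:1]
  for k in r: print(n,k['xy'],k['score'],back(s,k['xy'])); o.append((s,k['xy']))
if len(o)==2:
  P=tri(o); d=P-np.array([.4856,-.0385,.1313]); print(P,d@HY,d@N,d@SX)
A=[cv2.resize(s['img'][130:250,260:420],(400,300),interpolation=2) for s in S.values()]
cv2.imwrite('pics/z8.png',np.hstack(A)[:,:,::-1])
for q in ['jar','mug','detergent','spatula']:
  o=[]
  for s in S.values():
    r=mark_of(s,q)
    if r:o.append((s,r[0]['xy']))
  if len(o)==2: print(q,tri(o).round(3))
"
```

```text
t: 13.35
position: [0.3438, 0.0773, 0.2748]
tool_rot: [-0.04, 0.938, -0.024, 0.343]
ft_force: [1.8, 0.3, 0.1]
opening: 0.0513
t 13.35 pos [0.3438 0.0773 0.2748] q [ 0.509 -0.596 -0.771  0.768 -0.336  0.315] F [1.8 0.3 0.1] op 0.0513
z.HX,HY,Z 0.638 -0.096 -0.764 tilt 39.9 y.HY 0.9954 y.SX 0.019 y.N -0.094
scene [372.2, 203.6] 0.56 [0.47640427 0.08854926 0.13240938]
top [305.9, 239.8] 0.88 [0.46002412 0.07576473 0.14704782]
[0.46248049 0.07723493 0.11509944] 0.11768828685262944 -0.009598592464940821 -0.015775863852776108
jar [0.596 0.049 0.127]
mug [ 0.514  0.268 -0.004]
detergent [ 0.598 -0.222  0.007]
spatula [ 0.332 -0.027 -0.007]
```

View pics/z8.png

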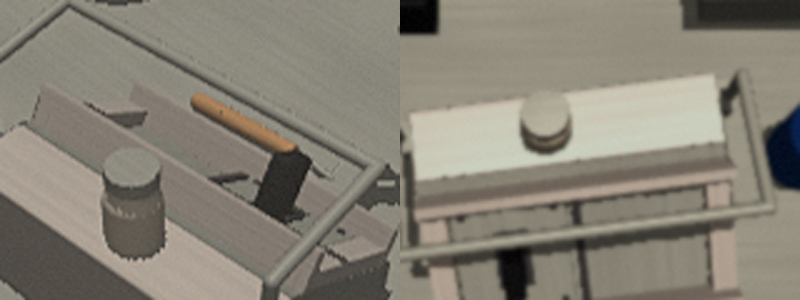

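View pics/scene8.png

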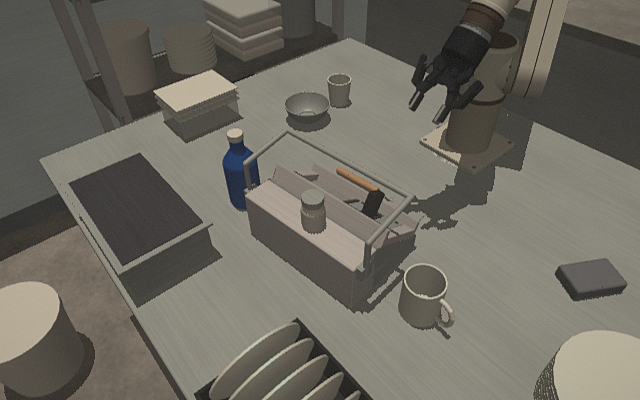

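The cover sits over the opening, with its grip at scene (372,203), and the loose items show no change. I'll check from depth that it is flat, comparing with how it lay parked.

```bash
python3 - <<'E'
from h import *
s=snapshot("top"); Rm,t=cam(s)
v,u=np.mgrid[0:400,0:640]; z=s["z_map"]
P=np.stack([(u-s["cx"])/s["fx"]*z,(v-s["cy"])/s["fy"]*z,z],-1).reshape(-1,3); W1=(P-t)@Rm; W0=np.load("W.npy")
G=np.array([.4846,-.0465,.1313])
for lab,W,g in(("before",W0,G),("after",W1,G+HY*.13)):
    d=W-g; a=np.c_[d@SX,d@HY,d@N]
    for lo,hi in((-.05,-.03),(-.03,-.015),(.015,.03),(.03,.05)):
        m=(abs(a[:,0])<.05)&(a[:,1]>lo)&(a[:,1]<hi)&(abs(a[:,2]+.03)<.04)
        print(lab,lo,hi,m.sum(),np.percentile(a[m,2],[10,25,50,75,90]).round(4))
    m=(a[:,2]>.005)&(a[:,2]<.032)&(abs(a[:,0])<.03)&(abs(a[:,1])<.03); print("grip HY median",np.median(a[m],0).round(4),m.sum())
E
```

```text
before -0.05 -0.03 245 [-0.0391 -0.0384 -0.0374 -0.0365 -0.0354]
before -0.03 -0.015 169 [-0.0393 -0.0381 -0.0372 -0.0362 -0.0354]
before 0.015 0.03 186 [-0.0394 -0.0386 -0.0377 -0.0367 -0.0357]
before 0.03 0.05 248 [-0.0394 -0.0385 -0.0376 -0.0366 -0.0356]
grip HY median [-0.0048 -0.0009  0.0178] 155
after -0.05 -0.03 246 [-0.0393 -0.0386 -0.0374 -0.0363 -0.0354]
after -0.03 -0.015 184 [-0.0393 -0.0382 -0.037  -0.0358 -0.0349]
after 0.015 0.03 187 [-0.0394 -0.0385 -0.0377 -0.0366 -0.0357]
after 0.03 0.05 245 [-0.0394 -0.0384 -0.0374 -0.0363 -0.0355]
grip HY median [-0.005  -0.0042  0.0176] 153
```

```bash
python3 -c "
from h import *
print(close_job())"
```

```text
the job is handed in; nothing more can be done
None
```

The hopper is shut: the cover is over the opening, flat in its seat beyond the rib, and released. I handed the job in at about 13.4 s; no verdict was reported.

- **How it was done:** I gripped the black grip and lifted the cover about 23 mm square to the slope. I slid it across to the end stop, lowered it until it seated, let go and backed out.
- **Flat in its seat:** The plate lies at the same height above the slope as it did when parked, to within 0.2 mm in the depth images.
- **Travel:** The grip moved about 127 mm along the slide, by both the arm and the depth images. At the end stop the arm had gone 128 mm and met about 10 N of resistance. I did not read the slide position itself.
- **Forces:** The readings I took stayed below 15 N. After release the wrist read about 2 N or less.
- **Surroundings:** The jar, mug and bottle were found within about 6 mm of where they started, and the spatula within about 8 mm. That is about the networks' accuracy, and nothing looks displaced in the pictures.

**What disagreed:**
- **Tilt:** The moves only allow turning about the tool's own axis, so I tilted the gripper by pushing the arm against its joint limits. The tilt drifted to 40° instead of 30°, with a sideways lean of about 5°. The rail stayed clear in the pictures.
- **Grip position:** The networks' first fix on the grip was about 8 mm off along y, and the fingers centred on it as they closed. Their last fix put the cover's travel at 118 mm and about 10 mm too low, which the depth comparison contradicts.

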